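# Start up the spectrometer from its control unit

### The job

Start the spectrometer at its cream control unit by pressing with the fingertips, in this order: push the white-dotted end of the blue rocker (argon) all the way down so it stays over, then do the same with the yellow rocker (pump), and only then press the green ignition button fully in, keep it in for about a second, and let it come up again. Do not press the red stop button, and do not lift or shift the jar and cup standing on the unit or the bottles, rack and tray around it. Leave both rockers switched over.

Things in the scene. Friction and masses are not known exactly. Their poses are not given: they have to be found in the camera images.
- unit: Cream control unit fixed to the bench, 200 (its x) x 300 (its y) x 60 mm high, grey top face, yaw within 0.35 rad. Origin: centre of its underside; z up, x away from the robot. On the top face, in a row along its y at x = -35 mm, y = -105, -35, 35, 105 mm, are the blue rocker, yellow rocker, green button and red button, in an order that changes from run to run
- argon (a joint): Argon valve: blue rocker, value in rad, 0 = off (dotted end raised), 0.40 = fully over (dotted end down on its stop); starts at 0 to 0.05. Flat paddle 60 mm long (unit's x), 32 mm wide, 12 mm thick, pivoting about its middle, parallel to the unit's y, 14 mm above the unit's top face. No spring: 2 to 5 N on the dotted half moves it and it stays where it is left, so push it right over
- argon_dot (a point): Centre of the white dot (12 mm) on top of the blue rocker paddle, 20 mm along the paddle from its pivot towards the unit's +x (far) end: the place to press. 24 mm above the unit's top face when off, 16 mm when fully over; it moves with the paddle. Its y axis is the unit's y. The black bezel round the paddle is 76 x 44 mm, 12 mm high
- pump (a joint): Peristaltic pump: yellow rocker, value in rad, 0 = off (dotted end raised), 0.40 = fully over (dotted end down on its stop); starts at 0 to 0.05. Flat paddle 60 mm long (unit's x), 32 mm wide, 12 mm thick, pivoting about its middle, parallel to the unit's y, 14 mm above the unit's top face. No spring: 2 to 5 N on the dotted half moves it and it stays where it is left, so push it right over
- pump_dot (a point): Centre of the white dot on the yellow rocker, same shape, heights and meaning as argon_dot
- ignite (a joint): Green ignition button, value in m: 0 = up, 0.008 = fully in. A spring needs about 2 N to start it and 6 N to hold it fully in, and returns it when released
- ignite_top (a point): Centre of the top face of the green button (round, 32 mm across), 24 mm above the unit's top face when up, 16 mm when fully in; moves down with it. Its round black housing is 48 mm across and 12 mm high
- stop (a joint): Red stop button, value in m: 0 = up, 0.008 = in; same spring. It must stay up
- stop_top (a point): Centre of the top face of the red button (round, 36 mm across), 24 mm above the unit's top face, in a round yellow housing 52 mm across and 12 mm high
- jar: Loose white sample jar with white cap, 40 mm across, 45 mm high, 60 g, standing on the rear part of the unit's top face; origin at the centre of its underside
- cup: Loose white open cup, 40 mm across, 35 mm high, 50 g, standing on the rear part of the unit's top face; origin at the centre of its underside
- wash_bottle: Loose white bottle, 84 mm across, 190 mm high, on the bench left of the unit; origin at the centre of its underside
- red_jar: Loose clear jar with red cap, 60 mm across, 75 mm high, on the bench left of the unit; origin at the centre of its underside
- blue_jar: Loose clear jar with blue cap, 60 mm across, 75 mm high, on the bench right of the unit; origin at the centre of its underside
- tube_rack: Loose blue rack of eight capped tubes, 60 x 112 mm, 90 mm high, on the bench beyond the unit; origin at the centre of its underside
- cap_tray: Loose shallow white tray with blue caps, 90 x 140 mm, 30 mm high, on the bench beyond the unit; origin at the centre of its underside

How it is judged:
By the outcome, as a careful person would: the job done as asked, in the order asked, and still so for the second after the job is handed in, with the robot touching nothing.
It also fails if it takes over 42 s, if anything falls off the work surface, if the arm or the gripper's body presses on something with over 40 N, if the wrist force passes 120 N, or if a joint passes its speed limit or range.

### The arm

A 6-joint arm with a two-finger parallel gripper is mounted at the origin on the work surface. World frame = base frame: x ahead of the robot, y to its left, z up, the work surface at z = 0. Lengths are in mm, angles in rad, forces in N, time in s.
With the tool pointing down it reaches from about 275 to 825 mm from the base axis. Payload 4.9 kg.
Tool frame: the origin (TCP) lies at the very end of the fingers, on their centre line; the grasp point (between the pads) lies 19 mm behind it; z points along the fingers, y is the line along which they close (so a half turn about z gives the same grasp; the last joint's range is limited). The gripper opens to 85 mm and grips with 20 to 120 N. Pads are 22 mm wide; open, the fingers measure 114 mm over their backs; the gripper's body (76 mm by 85 mm) begins 54 mm behind the grasp point. The pads swing forward as they close: fully open they stand 13 mm farther back than shut.
Start: joints at [1.149, 0.326, -0.193, 1.052, 0, 1.437], TCP at [156.108, 527.398, 231.281] pointing down, gripper open.
Joint ranges: [-2.65, 2.65], [-0.97, 1.79], [-1.3, 1.35], [-1.93, 2.1], [-1.47, 1.37], [-3.14, 3.14]. Speed limits (rad/s): [2.57, 2.57, 3.14, 3.14, 3.14, 3.14].

### API

Orientations are given as [roll, pitch, yaw] about the fixed x, y, z axes, in that order (R = Rz(yaw) Ry(pitch) Rx(roll)).
In Python, from plant import manip gives the robot as it stands.
- The arm moves only by the tool creep_tool, called after "Emit:" in YAML: its name, and indented under it one key for each argument. Schema: {"type":"object","properties":{"offsets":{"type":"array","items":{"type":"object","properties":{"tx":{"type":"number"},"ty":{"type":"number"},"tz":{"type":"number"},"wx":{"type":"number"},"wy":{"type":"number"},"wz":{"type":"number"},"aperture":{"type":"number"}},"additionalProperties":false,"required":["aperture"]},"minItems":1,"maxItems":8},"clamp_n":{"type":"number"},"only":{"type":"string"},"quiet":{"type":"boolean"},"lines":{"type":"string"}},"required":["offsets"],"additionalProperties":false}. offsets is a list of rows, 1 to 8 of them, each an object with the fields tx, ty, tz (the shift in units of 20 mm), wx, wy, wz (a rotation vector in units of 0.2 rad), aperture (the finger opening in mm); a field left out counts as zero (the opening has to be given); each row is the pose to reach, as a shift and turn from the pose commanded when the call began, along the tool's axes at that moment; what a row does not reach only later rows make up. A row lasts 1/10 s, in which the tool goes at most 50 mm and 0.15 rad, less where a joint would pass 70% of its speed; a pose out of reach is approached as far as the arm can. The fingers move at their own pace and stop on an object; clamp_n is the grip in N (left out, the last holds). Time passes only in rows, so rows that do not move let the fingers close. The tool returns the time, the measured TCP pose, the force, the opening and the grip force at its end. only (a regular expression) keeps the lines of the reply that match it, lines (a string "A,B") keeps lines A to B, and quiet returns only ok. Input that does not fit is refused with a message, and nothing moves.
- manip.read_state(): the state, without advancing time (a new reading comes with each control period).
- manip.capture(name): name is "scene" or "top"; returns a dict with "image" (384x512x3 uint8, blue, green, red), "K" (3x3 intrinsics, pixels), "dist_coeffs" ([k1, k2, p1, p2, k3] as OpenCV has them; the pictures are not rectified), "position" and "attitude" of the camera in the world. Camera axes: x right, y down, z forward; pixel columns grow to the right and rows downward; lengths in mm; the calibration is good to about 2 mm. A picture is of the moment at which its call begins. There is no depth.
- manip.close_job(): hands the job in; it is judged then, once.
The state is a dict: "clock": time; "joints": joint angles; "joint_velocities": joint speeds; "joint_efforts": joint torques, N m; "position": TCP position; "orientation": TCP orientation; "wrist_force": force on the tool from outside, world axes, zero at the start; "wrist_torque": the same for the moment, N m; "grip_width": finger opening in mm; "grasp_force": force on a finger pad.
Only numpy, scipy, OpenCV 4.12 (cv2) and the standard library are available. Lean on these libraries where they do the work, as an engineer would, in place of code of your own. Each camera call takes 0.05 s, during which the arm holds its last target. There are 200 camera calls.

## Working session

There is one attempt and no reset: what is moved stays moved. The work goes in short steps, Python scripts to look and compute and a tool call to move; the robot and the scene stay as the last step left them, time stands still between calls to the robot, and variables do not carry over. Pictures are saved under pics/ and viewed, at most 10 in all, crops included, and the job is handed in when it is done.

```bash
ls; mkdir -p pics
```

Run:
```python
from plant import manip
import cv2,numpy as np
print(manip.read_state())
for n in("scene","top"):
    c=manip.capture(n);cv2.imwrite(f"pics/{n}0.png",c["image"]);print(n,c["K"],c["dist_coeffs"],c["position"],c["attitude"])
```

```text
pics
plant.py
{'clock': 0.0, 'joints': array([ 1.14879194e+00,  3.26933983e-01, -1.93592671e-01,  1.05198014e+00,
        4.78515732e-06,  1.43659448e+00]), 'joint_velocities': array([ 0.00056469,  0.00073339,  0.0004713 ,  0.00062449,  0.00069548,
       -0.00236242]), 'joint_efforts': array([-8.22660277e-04, -4.43403769e+01,  2.62440437e+01,  1.54876703e-02,
       -2.66476827e-04,  5.67347172e-06]), 'position': array([155.86520128, 526.85042975, 230.50387716]), 'orientation': array([-3.13989820e+00, -2.33601684e-04,  2.85378992e+00]), 'wrist_force': array([ 0.3461307 ,  0.07726454, -0.18588749]), 'wrist_torque': array([0.00505415, 0.04103169, 0.07821616]), 'grasp_force': 0.0, 'grip_width': 85.28668041244354}
scene [[359.46845335   0.         252.84605359]
 [  0.         359.46845335 189.88178197]
 [  0.           0.           1.        ]] [-0.05251344  0.          0.          0.          0.        ] [968.4630386  483.54369906 897.74682828] [-2.49704275  0.01631772  2.45317907]
top [[351.42828533   0.         251.06465395]
 [  0.         351.42828533 192.00615912]
 [  0.           0.           1.        ]] [-0.09346563  0.          0.          0.          0.        ] [ 368.86064322   17.55192919 1289.72093778] [-2.96366584e+00 -2.27139671e-03 -1.55849198e+00]
```

View pics/scene0.png

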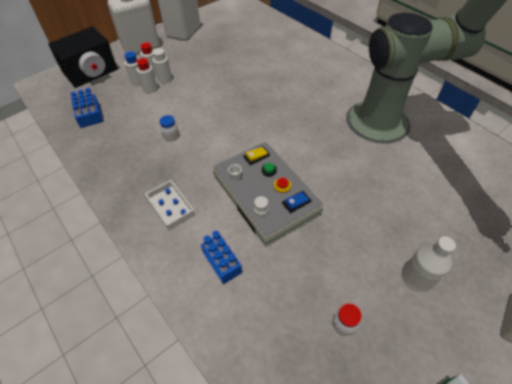

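View pics/top0.png

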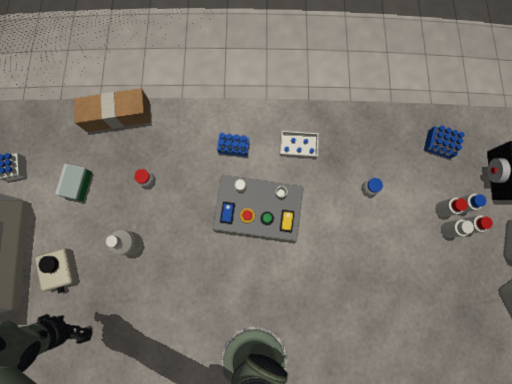

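The scene view shows the whole unit: yellow rocker (257,154), green (269,169), red (283,185), blue (297,201). In the top view they are at blue (227,212), red (247,215), green (267,218) and yellow (287,221). Next I'll triangulate the blobs from both views.

Create h.py:
```python
import cv2,numpy as np
from scipy.spatial.transform import Rotation as Ro
from plant import manip
# colour -> hsv ranges
H={'blue':(105,125),'yellow':(22,34),'green':(50,85),'red':(0,8)}
ROI={'scene':(210,140,330,245),'top':(208,172,308,246)}
def blobs(c,n):
    x0,y0,x1,y1=ROI[n]
    im=cv2.resize(c['image'][y0:y1,x0:x1],None,fx=4,fy=4,interpolation=cv2.INTER_CUBIC)
    h=cv2.cvtColor(im,cv2.COLOR_BGR2HSV);out={}
    for k,(a,b) in H.items():
        m=cv2.inRange(h,(a,120,60),(b,255,255))
        if k=='blue': m=cv2.morphologyEx(m,cv2.MORPH_CLOSE,np.ones((21,21)))
        cs=max(cv2.findContours(m,cv2.RETR_EXTERNAL,cv2.CHAIN_APPROX_NONE)[0],key=cv2.contourArea)
        M=cv2.moments(cs);p=np.array([M['m10'],M['m01']])/M['m00']
        out[k]=((p+.5)/4-.5+[x0,y0],cv2.contourArea(cs)/16,((np.array(cv2.boxPoints(cv2.minAreaRect(cs)))+.5)/4-.5+[x0,y0]))
    return out
def ray(c,p):
    u=cv2.undistortPoints(np.array(p,float).reshape(1,1,2),c['K'],np.array(c['dist_coeffs'])).ravel()
    d=Ro.from_euler('xyz',c['attitude']).apply([u[0],u[1],1]);return np.array(c['position']),d/np.linalg.norm(d)
def onplane(c,p,z):
    o,d=ray(c,p);return o+d*(z-o[2])/d[2]
def tri(rs):
    A=sum(np.eye(3)-np.outer(d,d) for o,d in rs);b=sum((np.eye(3)-np.outer(d,d))@o for o,d in rs)
    X=np.linalg.solve(A,b);return X,[np.linalg.norm(np.cross(X-o,d)) for o,d in rs]
```

Run:
```python
from h import *
C={n:manip.capture(n) for n in('scene','top')};B={n:blobs(C[n],n) for n in C}
np.set_printoptions(precision=1,suppress=True)
for k in H:
    print(k,[B[n][k][0] for n in C],[round(B[n][k][1]) for n in C],*tri([ray(C[n],B[n][k][0]) for n in C]),*[onplane(C[n],B[n][k][0],84)[:2] for n in C])
ims=[]
for n in C:
    x0,y0,x1,y1=ROI[n];im=cv2.resize(C[n]['image'][y0:y1,x0:x1],(390,380),interpolation=cv2.INTER_CUBIC);ims.append(im)
cv2.imwrite('pics/crop1.png',np.hstack(ims))
```

```text
blue [array([296.5, 199.8]), array([226.8, 212.2])] [230, 180] [514.4 101.9  73.8] [np.float64(1.0239081811982165), np.float64(1.0239081811982977)] [519.4 107.4] [513.9 100.4]
yellow [array([256. , 153.6]), array([286.8, 220.5])] [196, 191] [ 488.3 -107.2   73. ] [np.float64(0.8745035770527905), np.float64(0.8745035770528586)] [494.2 -98.6] [ 487.8 -106.8]
green [array([268.7, 167.3]), array([266.8, 217.4])] [77, 72] [497.4 -37.3  76.7] [np.float64(1.2869218174128076), np.float64(1.2869218174127917)] [500.9 -31.6] [497.5 -37.9]
red [array([282.2, 181.8]), array([246.8, 214.8])] [80, 65] [505.5  31.9  80.3] [np.float64(1.0151441936804226), np.float64(1.0151441936804242)] [507.   34.8] [505.8  31.1]
```

View pics/crop1.png

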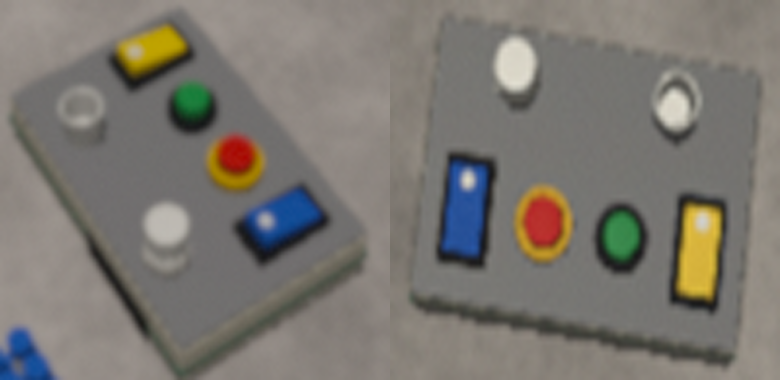

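The crop confirms the dots are on the far (+x) ends, with the jar and cup behind the row. The two views agree: blue (514,102), red (506,32), green (497,-37), yellow (488,-107), so the unit's yaw is about -0.124. I'm moving over the blue dot at about (534,99.5), high and with the fingers closed.

Careful with the scale: shifts go in units of 20 mm and turns go in units of 0.2 rad. That gives: -42 mm is -2.1, -336 mm is -16.8, -0.164 rad is -0.82.

Emit:
creep_tool:
  offsets:
    - {"tx": -2.1, "ty": -1.3, "wz": -0.1, "aperture": 0}
    - {"tx": -4.2, "ty": -2.65, "wz": -0.2, "aperture": 0}
    - {"tx": -6.3, "ty": -3.95, "wz": -0.3, "aperture": 0}
    - {"tx": -8.4, "ty": -5.25, "wz": -0.4, "aperture": 0}
    - {"tx": -10.5, "ty": -6.55, "wz": -0.5, "aperture": 0}
    - {"tx": -12.6, "ty": -7.9, "wz": -0.6, "aperture": 0}
    - {"tx": -14.7, "ty": -9.2, "wz": -0.7, "aperture": 0}
    - {"tx": -16.8, "ty": -10.5, "wz": -0.82, "aperture": 0}
  clamp_n: 20

```text
clock: 1.0
position: [419.6, 228.9, 231.4]
orientation: [3.141, 0.0, 3.019]
wrist_force: [2.2, 0.1, 0.3]
grip_width: 0.3
grasp_force: 0.0
```

Run:
```python
from h import *
np.set_printoptions(precision=3,suppress=True)
s=manip.read_state();p=s['position'];R=Ro.from_euler('xyz',s['orientation'])
print(s['clock'],p,s['orientation'],R.inv().apply([534-p[0],99.5-p[1],150-p[2]]))
```

```text
1.0 [419.633 228.923 231.377] [3.141 0.    3.019] [-129.353 -114.451   81.372]
```

Emit:
creep_tool:
  offsets:
    - {"tx": -1.7, "ty": -1.5, "aperture": 0}
    - {"tx": -3.4, "ty": -3, "aperture": 0}
    - {"tx": -5.1, "ty": -4.5, "tz": 1, "aperture": 0}
    - {"tx": -6.45, "ty": -5.7, "tz": 2.25, "aperture": 0}
    - {"tx": -6.45, "ty": -5.7, "tz": 4.25, "aperture": 0}
    - {"tx": -6.45, "ty": -5.7, "tz": 5.75, "aperture": 0}
    - {"tx": -6.45, "ty": -5.7, "tz": 5.75, "aperture": 0}

```text
clock: 1.7
position: [529.0, 100.9, 112.1]
orientation: [-3.14, -0.009, 3.017]
wrist_force: [-0.8, 0.2, 0.1]
grip_width: -0.2
grasp_force: 0.0
```

Run:
```python
from h import *
np.set_printoptions(precision=3,suppress=True)
s=manip.read_state();print(s['position'],s['orientation'],s['wrist_force'])
C={n:manip.capture(n) for n in('scene','top')}
ims=[cv2.resize(C[n]['image'][140:250,x:x+120],(400,367),interpolation=cv2.INTER_CUBIC) for n,x in(('scene',220),('top',200))]
cv2.imwrite('pics/hov.png',np.hstack(ims))
p=np.array(s['position'])
for n in C: # where TCP and estimated dot project
    c=C[n];R=Ro.from_euler('xyz',c['attitude']).inv()
    for q in (p,[534,99.5,84]):
        u=cv2.projectPoints(R.apply(np.array(q)-c['position']).reshape(1,3),np.zeros(3),np.zeros(3),c['K'],np.array(c['dist_coeffs']))[0].ravel();print(n,u,(u-[220 if n=='scene' else 200,140])*400/120+[0 if n=='scene' else 400,0])
```

```text
[529.045 100.922 112.134] [-3.14  -0.009  3.017] [-0.756  0.152  0.087]
scene [293.157 194.192] [243.855 180.641]
scene [290.748 200.822] [235.828 202.741]
top [226.198 206.717] [487.328 222.39 ]
top [227.191 206.407] [490.637 221.357]
```

View pics/hov.png

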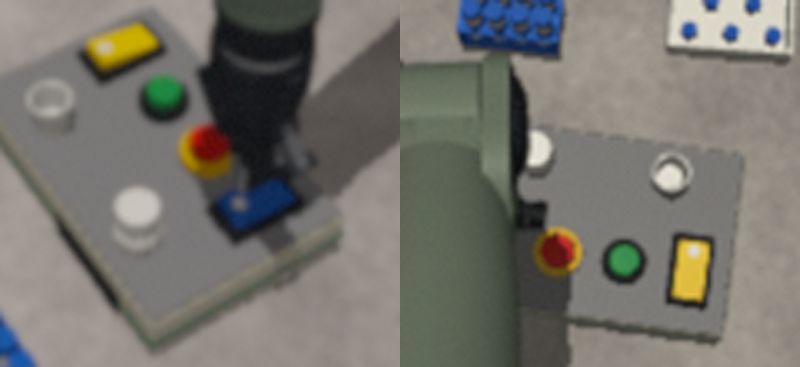

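The scene view shows the closed fingertips just above the blue rocker's dotted half, with the dot at about (240,203) against a predicted (236,203). I'm descending gently.

Scaled: 38 mm is 1.9, 36 mm is 1.8.

Emit:
creep_tool:
  offsets:
    - {"aperture": 0}
    - {"tz": 0.5, "aperture": 0}
    - {"tz": 1, "aperture": 0}
    - {"tz": 1.4, "aperture": 0}
    - {"tz": 1.65, "aperture": 0}
    - {"tz": 1.8, "aperture": 0}
    - {"tz": 1.9, "aperture": 0}
    - {"tz": 1.9, "aperture": 0}

```text
clock: 2.6
position: [533.9, 101.5, 78.8]
orientation: [3.141, 0.002, 3.018]
wrist_force: [2.4, -0.5, 2.5]
grip_width: -0.1
grasp_force: 1.3
```

Emit:
creep_tool:
  offsets:
    - {"ty": 0.05, "tz": 0.05, "aperture": 0}
    - {"ty": 0.05, "tz": 0.1, "aperture": 0}
    - {"ty": 0.05, "tz": 0.15, "aperture": 0}
    - {"ty": 0.05, "tz": 0.15, "aperture": 0}

```text
clock: 3.0
position: [534.4, 101.6, 77.1]
orientation: [-3.14, 0.004, 3.017]
wrist_force: [0.5, -4.2, 13.6]
grip_width: -0.1
grasp_force: 6.2
```

Emit:
creep_tool:
  offsets:
    - {"tz": 0.05, "aperture": 0}
    - {"tz": 0.1, "aperture": 0}
    - {"tz": 0.1, "aperture": 0}

```text
clock: 3.3
position: [534.5, 101.6, 76.7]
orientation: [-3.14, 0.005, 3.017]
wrist_force: [-3.3, -4.0, 26.2]
grip_width: 0.0
grasp_force: 12.4
```

Force rose to 26 N with the tip at 77 mm, so the blue rocker is on its stop. I'm lifting and moving along the unit's y to the yellow rocker.

Scaled: -211 mm is -10.55, -175 mm is -8.75.

Emit:
creep_tool:
  offsets:
    - {"tz": -1.25, "aperture": 0}
    - {"tz": -3, "aperture": 0}
    - {"ty": -2, "tz": -3, "aperture": 0}
    - {"ty": -4.25, "tz": -3, "aperture": 0}
    - {"ty": -6.5, "tz": -3, "aperture": 0}
    - {"ty": -8.75, "tz": -3, "aperture": 0}
    - {"ty": -10.55, "tz": -3, "aperture": 0}
    - {"ty": -10.55, "tz": -3, "aperture": 0}

```text
clock: 4.1
position: [505.4, -110.2, 132.8]
orientation: [-3.141, -0.002, 3.012]
wrist_force: [0.3, -0.2, 0.3]
grip_width: 0.1
grasp_force: 0.0
```

Run:
```python
from h import *
np.set_printoptions(precision=3,suppress=True)
s=manip.read_state();p=s['position'];R=Ro.from_euler('xyz',s['orientation'])
print(p,s['orientation'],R.inv().apply([508-p[0],-109.7-p[1],84-p[2]]))
C={n:manip.capture(n) for n in('scene','top')}
ims=[cv2.resize(C[n]['image'][140:250,x:x+120],(400,367),interpolation=cv2.INTER_CUBIC) for n,x in(('scene',220),('top',200))]
cv2.imwrite('pics/hov2.png',np.hstack(ims))
```

```text
[ 505.417 -110.17   132.792] [-3.141 -0.002  3.012] [-2.578  0.826 48.788]
```

View pics/hov2.png

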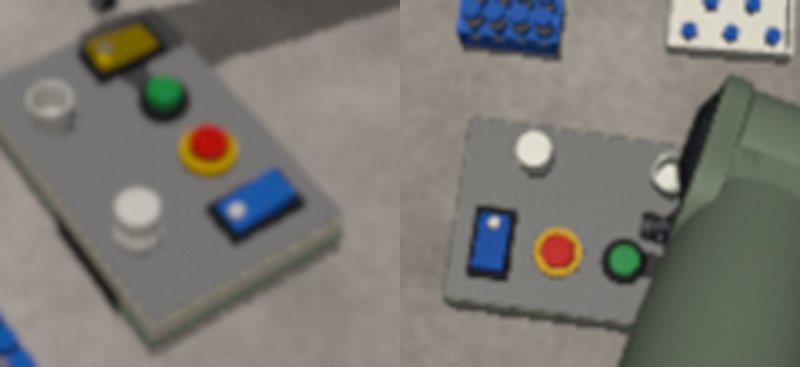

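Blue's paddle now tips down at the dotted end (crop 237,210), and the jar and cup have not moved. I'm descending on yellow.

Scaled: 57 mm is 2.85, 56 mm is 2.8.

Emit:
creep_tool:
  offsets:
    - {"tz": 1, "aperture": 0}
    - {"tz": 1.75, "aperture": 0}
    - {"tz": 2.2, "aperture": 0}
    - {"tz": 2.4, "aperture": 0}
    - {"tz": 2.55, "aperture": 0}
    - {"tz": 2.7, "aperture": 0}
    - {"tz": 2.8, "aperture": 0}
    - {"tz": 2.85, "aperture": 0}

```text
clock: 5.0
position: [508.1, -106.2, 77.2]
orientation: [3.14, 0.003, 3.018]
wrist_force: [0.7, 4.2, 8.7]
grip_width: -0.1
grasp_force: 4.5
```

Emit:
creep_tool:
  offsets:
    - {"tz": 0.05, "aperture": 0}
    - {"tz": 0.1, "aperture": 0}
    - {"tz": 0.15, "aperture": 0}
    - {"tz": 0.15, "aperture": 0}

```text
clock: 5.4
position: [508.3, -106.3, 76.7]
orientation: [3.14, 0.004, 3.018]
wrist_force: [-5.8, 6.6, 26.2]
grip_width: -0.4
grasp_force: 12.2
```

Scaled: 68 mm is 3.4, 19 mm is 0.95.

Emit:
creep_tool:
  offsets:
    - {"tz": -1.25, "aperture": 0}
    - {"tz": -3, "aperture": 0}
    - {"tx": 0.5, "ty": 1.75, "tz": -3, "aperture": 0}
    - {"tx": 0.95, "ty": 3.4, "tz": -3, "aperture": 0}
    - {"tx": 0.95, "ty": 3.4, "tz": -3, "aperture": 0}
    - {"tx": 0.95, "ty": 3.4, "tz": -3, "aperture": 0}

```text
clock: 6.0
position: [496.5, -36.9, 133.7]
orientation: [-3.14, 0.001, 3.019]
wrist_force: [-0.7, -0.0, 0.3]
grip_width: 0.3
grasp_force: 0.0
```

Run:
```python
from h import *
np.set_printoptions(precision=3,suppress=True)
s=manip.read_state();p=s['position'];R=Ro.from_euler('xyz',s['orientation'])
print(p,s['orientation'],R.inv().apply([497.4-p[0],-37.5-p[1],84-p[2]]))
C={n:manip.capture(n) for n in('scene','top')}
ims=[cv2.resize(C[n]['image'][140:250,x:x+120],(400,367),interpolation=cv2.INTER_CUBIC) for n,x in(('scene',220),('top',200))]
cv2.imwrite('pics/hov3.png',np.hstack(ims))
```

```text
[496.511 -36.87  133.662] [-3.14   0.001  3.019] [-0.909 -0.462 49.663]
```

View pics/hov3.png

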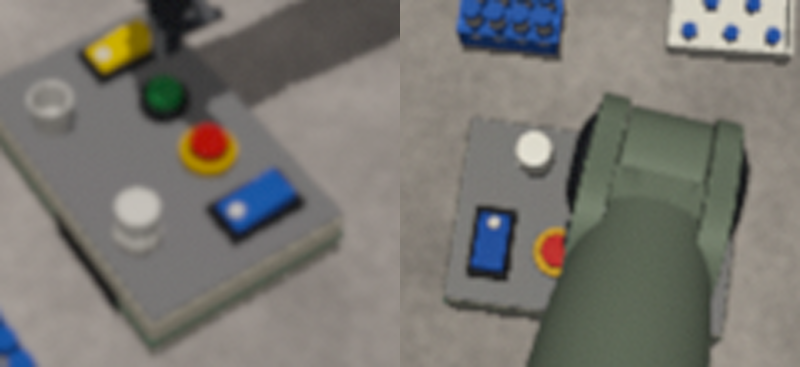

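Both rockers show the near end raised, and the tips are over green (crop 163,97). I'm pressing it now.

Scaled: 61 mm is 3.05, 58 mm is 2.9.

Emit:
creep_tool:
  offsets:
    - {"tz": 1.1, "aperture": 0}
    - {"tz": 1.9, "aperture": 0}
    - {"tz": 2.3, "aperture": 0}
    - {"tz": 2.55, "aperture": 0}
    - {"tz": 2.75, "aperture": 0}
    - {"tz": 2.9, "aperture": 0}
    - {"tz": 3.05, "aperture": 0}
    - {"tz": 3.05, "aperture": 0}

```text
clock: 6.9
position: [495.9, -37.8, 75.6]
orientation: [-3.139, 0.001, 3.017]
wrist_force: [-12.6, -0.4, 33.0]
grip_width: -0.2
grasp_force: 16.3
```

Emit:
creep_tool:
  offsets:
    - {"aperture": 0}
    - {"aperture": 0}
    - {"aperture": 0}
    - {"aperture": 0}

```text
clock: 7.3
position: [496.0, -37.8, 75.6]
orientation: [-3.139, 0.001, 3.018]
wrist_force: [-12.8, -0.7, 32.7]
grip_width: -0.1
grasp_force: 16.2
```

Scaled: -120 mm is -6, -80 mm is -4.

Emit:
creep_tool:
  offsets:
    - {"aperture": 0}
    - {"aperture": 0}
    - {"aperture": 0}
    - {"aperture": 0}
    - {"tz": -0.5, "aperture": 0}
    - {"tz": -2, "aperture": 0}
    - {"tz": -4, "aperture": 0}
    - {"tz": -6, "aperture": 0}

```text
clock: 8.1
position: [496.5, -36.8, 193.9]
orientation: [3.141, 0.001, 3.018]
wrist_force: [1.4, -0.6, 0.1]
grip_width: -0.2
grasp_force: 0.0
```

Emit:
creep_tool:
  offsets:
    - {"tx": 2, "tz": -7, "aperture": 0}
    - {"tx": 4, "tz": -7.5, "aperture": 0}
    - {"tx": 6, "tz": -7.5, "aperture": 0}
    - {"tx": 7.5, "tz": -7.5, "aperture": 0}
    - {"tx": 7.5, "tz": -7.5, "aperture": 0}
    - {"tx": 7.5, "tz": -7.5, "aperture": 0}

```text
clock: 8.7
position: [346.3, -18.0, 344.6]
orientation: [-3.141, 0.005, 3.018]
wrist_force: [0.9, -0.1, -0.6]
grip_width: 0.5
grasp_force: 0.0
```

Run:
```python
from h import *
C={n:manip.capture(n) for n in('scene','top')}
ims=[cv2.resize(C[n]['image'][140:250,x:x+120],(400,367),interpolation=cv2.INTER_CUBIC) for n,x in(('scene',220),('top',200))]
cv2.imwrite('pics/end.png',np.hstack(ims))
```

```text
(no output)
```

View pics/end.png

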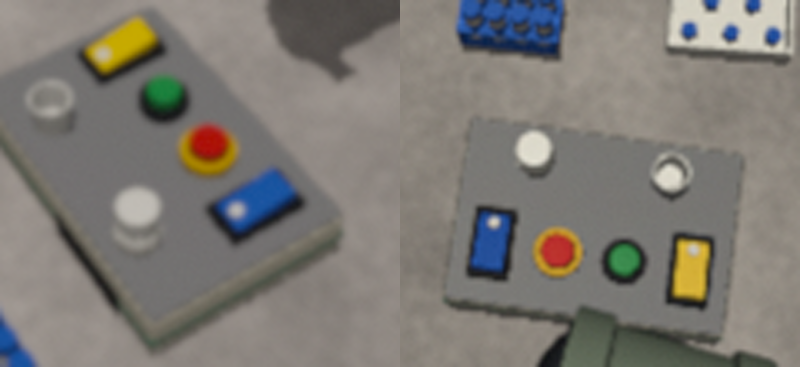

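Both rockers lie over towards their dots (scene crop 237,210 and 103,52). Green is up again (163,95), red is untouched, the jar and cup are in place and the arm is clear. I'm handing in the job.

```bash
python3 -c "
from plant import manip
print(manip.close_job())"
```

```text
the job is handed in; nothing more can be done
None
```

I pushed the argon rocker and then the pump rocker over to their stops, held the ignition button in for about a second and let it come up, kept clear of everything else, and handed the job in at about 9 s; no verdict was returned.

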